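Index the arbor and press a splined gear home

TASK

At the parts counter, turn the flat handwheel by its crank handle until the pointer on its rim lines up with the fixed upright mark beside it. Then take the gear with the splined bore, lower it over the splined arbor in the middle of the wheel, turning it until its wide slot meets the arbor's wide spline, and press it fully home against the spring collar. Finish while still holding it pressed home with the gripper, pointer still on the mark, and leave everything else on the counter where it is.

Things in the scene. Friction and masses are not known exactly. Their poses are not given: they have to be found in the camera images.
- wheel (a joint): Angle of the flat dark steel handwheel (vertical axis, 196 mm diameter, rim 72-98 mm from the axis, rim top 70 mm above the counter), rad; 0 = pointer on the mark, positive = counterclockwise from above, stops at -0.6 and 3.2. Starts at 1.2 to 2.7: turn it clockwise. 0.25 N m of friction (3 N at the crank handle) holds it where it is left.
- crank_mid (a point): Centre of the crank handle: upright wooden cylinder, 18 mm diameter, 40 mm tall, on the wheel's rim 85 mm from the axis, 71 to 111 mm above the counter. It spins freely on its pin: gripped from above it can be led round with the gripper keeping its own direction. Seen from the axis it lies 90 degrees counterclockwise of the pointer.
- arbor (a point): On the wheel's axis, at the 38 mm wide shoulder on which the gear's underside sits when home, 100 mm above the counter. Turns with the wheel; x axis along the wide spline, towards the pointer; z up. Above it the steel arbor: core 18 mm diameter, four splines at 90 degrees, 30 mm over their tips and 30 mm tall (the one along +x 10 mm wide, three 5 mm).
- collar (a joint): Travel of the brass spring collar (ring 42/60 mm diameter round the shoulder), m; 0 = up, 8 mm above the shoulder, growing as it is pushed down; 0.008 = level with the shoulder. Pushing it takes 8 N at the start and 14 N when level; released, it lifts the gear 8 mm off the shoulder.
- pointer (a point): Outer tip of the pointer, a raised steel bar 10 mm wide lying radially across the handwheel's rim, 104 mm from the axis; it turns with the wheel.
- mark (a point): Top of the fixed mark: a steel post 12 mm wide standing on the stand's foot just outside the rim, 117 mm from the wheel's axis, its top 68 mm above the counter.
- gear_mid (a point): Centre, half-way up, of the loose splined steel gear, 0.5 kg, lying hub up; 48 mm tall: disc 84 mm diameter, 14 mm thick, with the hub above. Through-bore 21 mm with four slots at 90 degrees, 33 mm over their ends (one 13 mm wide, three 8 mm): about 1.5 mm clearance on the arbor, fits one way only. x axis along the wide slot, z up. Home, this point is 24 mm above the shoulder.
- gear_hub (a point): Middle of the gear's round hub, where to grip it: 42 mm diameter, 34 mm tall, standing on the toothed disc; 31 mm above the gear's underside.
- gear_hole (a point): The single dark 10 mm hole in the top of the gear's disc, on the wide slot's side, 29.5 mm from the axis.
- nose (a point): Tip of the arbor: a tapered nose 10 mm tall above the splines, 40 mm above the shoulder.
- spare_mid (a point): Centre of the other steel gear, not to be used: same 84 mm disc, but a lower hub (18 mm; 32 mm tall in all), a plain round bore and no dark hole. The two gears may lie in either place.
- carton_mid (a point): Centre of a closed cardboard carton, 100 x 140 x 70 mm; bystander.
- small_carton_mid (a point): Centre of a closed carton, 70 x 90 x 50 mm; bystander.
- bearing_mid (a point): Centre of a steel bearing ring, 52 mm diameter, 15 mm thick; bystander.
- wrench_grip (a point): Handle of a 170 mm wrench lying flat; bystander.
- jar_mid (a point): Centre of a white jar, 66 mm diameter, 90 mm tall; bystander.
- bushing_mid (a point): Centre of a brass flanged bushing, 36 mm diameter, 30 mm tall; bystander.
Not all that is in view belongs to the job. Leave any pink or turquoise look-alike of the part that bears wheel alone.

How it is judged:
By the outcome, as a careful person would: the job done as asked, in the order asked, and still so for the second after the job is handed in, while the arm keeps its last pose, push and grip.
It also fails if it takes over 56 s, if anything falls off the work surface, if the arm or the gripper's body presses on something with over 40 N, if the wrist force passes 120 N, or if a joint passes its speed limit or range.

ROBOT

A 6-joint arm with a two-finger parallel gripper is mounted at the origin on the work surface. World frame = base frame: x ahead of the robot, y to its left, z up, the work surface at z = 0. Lengths are in mm, angles in rad, forces in N, time in s.
With the tool pointing down it reaches from about 300 to 775 mm from the base axis. Payload 14.6 kg.
Tool frame: the origin (TCP) lies at the very end of the fingers, on their centre line; the grasp point (between the pads) lies manip.grasp_offset behind it (manip.grasp_offset is the distance from the TCP to the grasp point, in mm); z points along the fingers, y is the direction in which the jaws open and shut (so a half turn about z gives the same grasp; the last joint's range is limited). The gripper opens to 94 mm and grips with 3 to 60 N. Pads are 16 mm wide; open, the fingers measure 119 mm over their backs; the gripper's body (75 mm by 177 mm) begins 78 mm behind the grasp point.
Start: joints at [1.145, 0.3, 1.521, -0, 1.321, -0.067], TCP at [193.13, 514.966, 205.446] pointing down, gripper open.
Joint ranges: [-3.03, 3.03], [-0.79, 2.21], [0.23, 2.52], [-1.04, 4.18], [0, 3.07], [-2.55, 2.55]. Speed limits (rad/s): [2.22, 2.22, 2.57, 3.14, 3.14, 3.14].

INTERFACE

Orientations are given as [roll, pitch, yaw] about the fixed x, y, z axes, in that order (R = Rz(yaw) Ry(pitch) Rx(roll)).
In Python, from cell import manip gives the robot as it stands.
- The arm moves only by the tool send_rows, never from a script. Its argument "commands" is a list of rows, each a list of 2 entries, a list of its own where there are three numbers: the shift along the tool's x, y, z in m, then the turn about the tool's z in rad. A call has exactly 8 rows; each row is the pose to reach, as a shift and turn from the pose commanded when the call began, along the tool's axes at that moment; what a row does not reach only later rows make up. A row lasts 1/12 s, in which the tool goes at most 41.7 mm and 7.16 degrees, less where a joint would pass 70% of its speed; a pose out of reach is approached as far as the arm can. A call with a gripper value outside its range is refused whole. "hand" is the closure, from -1 (fully open) to 1 (shut), so that 0 is half open, set as the call begins (left out, the last holds). The fingers move at their own pace and stop on an object; "force" is the grip in N (left out, the last holds). Time passes only in rows, so rows that repeat a pose let the fingers close, or fill a call up. It gives the time, the measured TCP pose, the force and the opening at its end, in the units of the state.
- manip.read_state(): the state, without advancing time (a new reading comes with each control period).
- manip.camera(name): name is "scene" or "side" or "wrist"; returns the picture (480x640x3 uint8, red, green, blue); there is no depth.
- manip.camera_model(name): a dict with "K" (3x3 intrinsics, pixels), "k1" (the pictures are not rectified: a ray, as slopes to the right and down, at radius r is drawn at 1 + k1 r^2 times it, then the intrinsics apply), "eye" and "attitude" of the camera in the world; the wrist camera has in their place "mount" (4x4, takes a point from camera to tool coordinates, whose origin is the TCP and whose axes are the flange's). Camera axes: x right, y down, z forward; pixel columns grow to the right and rows downward; lengths in mm; the calibration is good to about 2 mm. A picture is of the moment at which its call begins: read the wrist's pose just before it. camera_model takes no time and is no camera call.
- manip.sign_off(): hands the job in, once; it reports no verdict.
The state is a dict: "clock": time; "joints": joint angles; "qd": joint speeds; "effort": joint torques, N m; "eef_pos": TCP position; "eef_rot": TCP orientation; "wrist_force": force on the tool from outside, world axes, zero at the start; "moment": the same for the moment, N m; "finger_gap": finger opening in mm.
Only numpy, scipy, OpenCV 4.12 (cv2) and the standard library are available. Lean on these libraries where they do the work, as an engineer would, in place of code of your own. Each camera call takes 0.05 s, during which the arm holds its last target.

## Working session

There is one attempt and no reset: what is moved stays moved. The work goes in short steps, Python scripts to look and compute and a tool call to move; the robot and the scene stay as the last step left them, time stands still between calls to the robot, and variables do not carry over. Pictures are saved under pics/ and viewed, and the job is handed in when it is done.

Besides the shell and the picture viewer there is one more tool, called after "Emit:" by a JSON object that holds its "fn" and its "kwargs", one argument or row to a line. send_rows: Moves the arm, as the interface text tells. Its arguments: {"type":"object","properties":{"commands":{"type":"array","items":{"type":"array"}},"hand":{"type":"number"},"force":{"type":"number"}},"required":["commands"]}

```bash
ls; mkdir -p pics; cat > h.py <<'E'
import numpy as np, cv2
from cell import manip
from scipy.spatial.transform import Rotation as R
def snap(name,fn):
    im=manip.camera(name); cv2.imwrite('pics/'+fn,im[:,:,::-1]); return im
E
python3 - <<'E'
from h import *
s=manip.read_state(); print(s); print(manip.grasp_offset)
for n in ["scene","side","wrist"]:
    print(n,manip.camera_model(n)); snap(n,n+'0.png')
E
```

```text
pics
{'clock': 0.0, 'joints': array([ 1.14536885e+00,  3.00504977e-01,  1.52157703e+00,  1.07814524e-05,
        1.32073641e+00, -6.66014323e-02]), 'qd': array([ 0.00202497,  0.00068329,  0.00044356,  0.00019402, -0.00131614,
       -0.00166076]), 'effort': array([-1.62751392e-03, -5.31807268e+01, -3.52738488e+01,  7.07937218e-02,
        2.43371405e-02, -1.50975757e-04]), 'eef_pos': array([193.03487129, 514.72204212, 204.86947344]), 'eef_rot': array([-3.14037030e+00, -9.19970377e-05,  2.78276388e+00]), 'wrist_force': array([ 1.07523473,  0.95224436, -0.81434514]), 'moment': array([ 0.01163916, -0.01490384,  0.0137821 ]), 'finger_gap': 94.18060551015407}
18.8
scene {'K': array([[589.69265163,   0.        , 317.29538628],
       [  0.        , 589.69265163, 238.54080599],
       [  0.        ,   0.        ,   1.        ]]), 'k1': -0.02080294907674854, 'eye': array([1492.94659923, -112.78133874,  847.41120399]), 'attitude': array([-2.20945342, -0.01202223,  1.4662979 ])}
side {'K': array([[552.60082253,   0.        , 319.90590222],
       [  0.        , 552.60082253, 242.97790902],
       [  0.        ,   0.        ,   1.        ]]), 'k1': 0.03750810668652259, 'eye': array([ 468.45342703, -964.70037725, 1243.0430546 ]), 'attitude': array([-2.43760208, -0.00611658, -0.06155332])}
wrist {'K': array([[367.85822524,   0.        , 322.58410556],
       [  0.        , 367.85822524, 233.35779537],
       [  0.        ,   0.        ,   1.        ]]), 'k1': -0.05766005127436159, 'mount': array([[-8.53307127e-04, -9.65894851e-01, -2.58933214e-01,
         7.51372847e+01],
       [ 9.99999636e-01, -8.25502427e-04, -2.16110832e-04,
        -9.67558520e-01],
       [-5.00965709e-06, -2.58933305e-01,  9.65895203e-01,
        -1.78646084e+02],
       [ 0.00000000e+00,  0.00000000e+00,  0.00000000e+00,
         1.00000000e+00]])}
```

View pics/scene0.png

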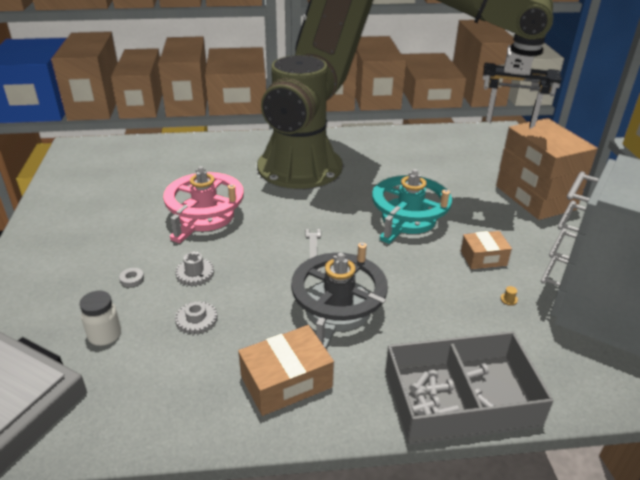

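View pics/side0.png

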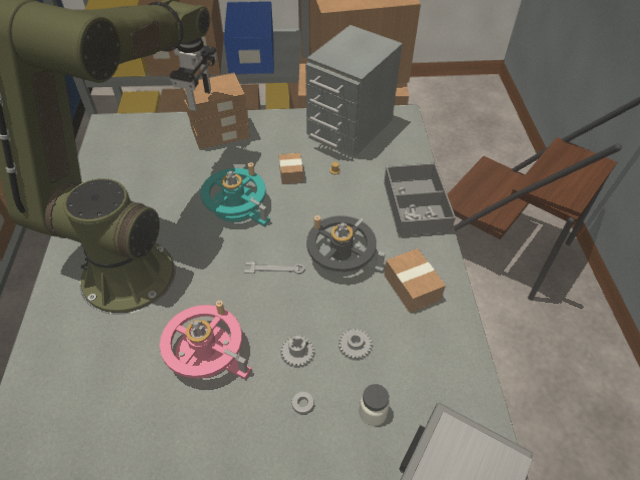

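View pics/wrist0.png

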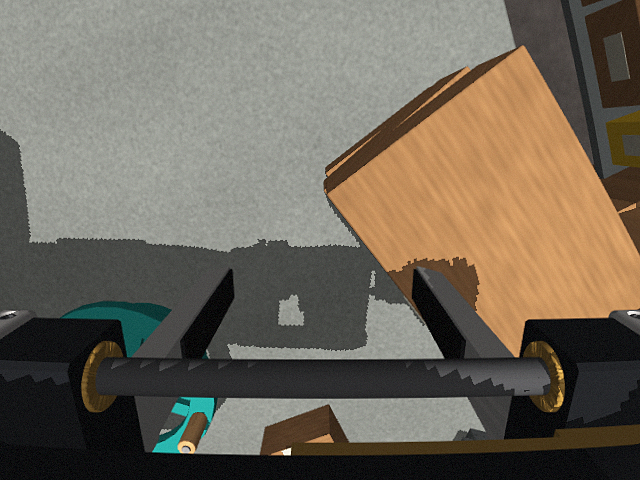

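The dark handwheel is at scene (340,290) and side (342,243). The tall-hub gear is at scene (195,267) and side (297,348). Next I'll zoom in on both.

```bash
cat >> h.py <<'E'
def pose(n):
    m=manip.camera_model(n)
    if n=='wrist':
        s=manip.read_state(); T=np.eye(4); T[:3,:3]=R.from_euler('xyz',s['eef_rot']).as_matrix(); T[:3,3]=s['eef_pos']
        C=T@m['mount']; return m,C[:3,:3],C[:3,3]
    return m,R.from_euler('xyz',m['attitude']).as_matrix(),np.array(m['eye'])
def ray(n,uv,P=None):
    m,Rc,e=P or pose(n); K=m['K']
    d=np.array([(uv[0]-K[0,2])/K[0,0],(uv[1]-K[1,2])/K[1,1]]); r=np.linalg.norm(d); x=r
    for _ in range(30): x=r/(1+m['k1']*x*x)
    if r>0: d=d*x/r
    v=Rc@np.array([d[0],d[1],1]); return e,v/np.linalg.norm(v)
def onz(n,uv,z,P=None):
    e,v=ray(n,uv,P); return e+v*(z-e[2])/v[2]
def tri(rs):
    A=0;b=0
    for e,v in rs:
        M=np.eye(3)-np.outer(v,v); A=A+M; b=b+M@e
    p=np.linalg.solve(A,b); return p,[np.linalg.norm(np.cross(p-e,v)) for e,v in rs]
def proj(n,p,P=None):
    m,Rc,e=P or pose(n); c=Rc.T@(np.array(p)-e); d=c[:2]/c[2]; d=d*(1+m['k1']*(d@d)); K=m['K']
    return np.array([d[0]*K[0,0]+K[0,2],d[1]*K[1,1]+K[1,2]])
def crop(im,x,y,w,h,s,fn): cv2.imwrite('pics/'+fn,cv2.resize(im[y:y+h,x:x+w,::-1],None,fx=s,fy=s,interpolation=cv2.INTER_CUBIC))
E
python3 - <<'E'
from h import *
a=cv2.imread('pics/scene0.png')[:,:,::-1]; b=cv2.imread('pics/side0.png')[:,:,::-1]
crop(a,280,230,120,110,5,'a1.png'); crop(b,295,200,100,90,6,'b1.png')
crop(b,270,320,120,60,6,'b2.png')
E
```

```text
(no output)
```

View pics/a1.png

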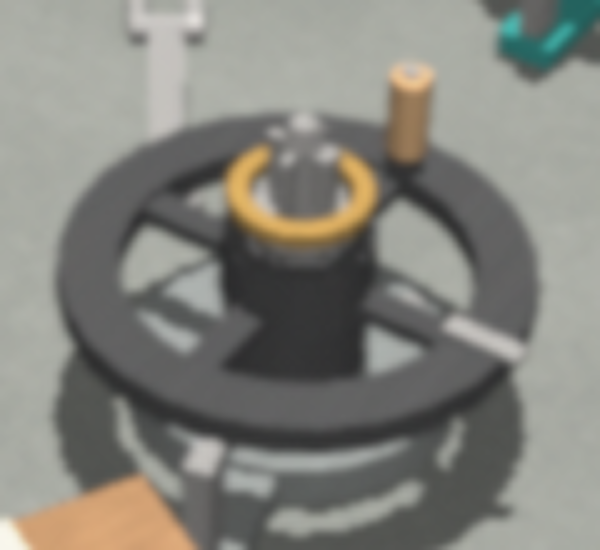

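View pics/b1.png

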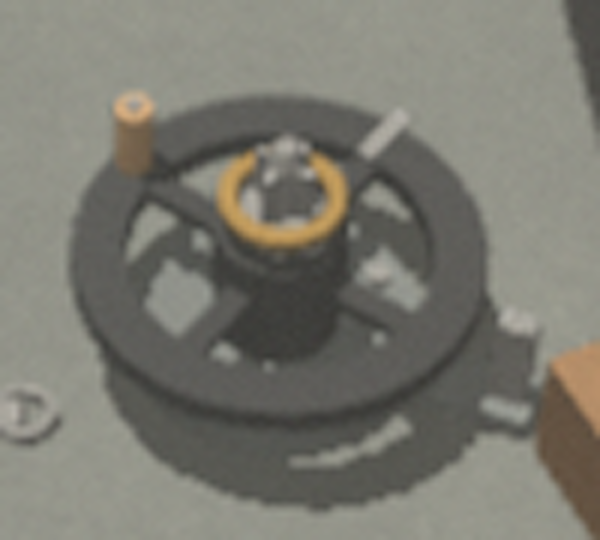

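View pics/b2.png

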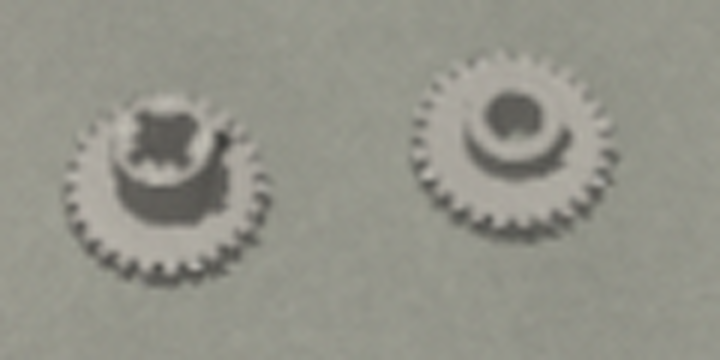

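```bash
python3 - <<'E'
from h import *
f=lambda o,s,p:((p[0]+.5)/s-.5+o[0],(p[1]+.5)/s-.5+o[1])
A=lambda *p:ray('scene',f((280,230),5,p)); B=lambda *p:ray('side',f((295,200),6,p))
pts={'handle':[A(412,73),B(134,102)],'ptr':[A(521,351),B(405,114)],'mark':[A(205,450),B(519,318)],'collar':[A(303,190),B(283,195)]}
r={}
for k,v in pts.items(): r[k],e=tri(v); print(k,r[k].round(1),np.round(e,1))
c=r['collar'][:2]
for n,(ca,cb) in {'z108':(onz('scene',f((280,230),5,(303,190)),108),onz('side',f((295,200),6,(283,195)),108))}.items(): print(n,ca,cb)
# rim outer ellipse fits: rim top at z=70
for nm in ('handle','ptr','mark'):
    d=r[nm][:2]-c; print(nm,np.linalg.norm(d),np.degrees(np.arctan2(d[1],d[0])))
print('hub top',onz('side',f((270,320),6,(163,140)),48),'hole',onz('side',f((270,320),6,(223,137)),14))
print('disc',onz('side',f((270,320),6,(167,185)),14))
E
```

```text
handle [532.5  91.  110.1] [1.2 1.2]
ptr [664.2 113.3  71.4] [0. 0.]
mark [703.  -13.9  68. ] [0.5 0.5]
collar [597.5  36.1 103.6] [0.3 0.3]
z108 [603.04302815  34.9615971  108.        ] [596.86802795  32.59902399 108.        ]
handle 85.03967739793046 139.79170054049112
ptr 102.10400122059474 49.159118956919436
mark 116.8122205684549 -25.348528714408463
hub top [ 461.58370848 -270.48253935   48.        ] hole [ 486.66420468 -250.77546467   14.        ]
disc [ 462.3290986  -272.10000449   14.        ]
```

Everything agrees with the given sizes: handle radius 85 (85), pointer 102 (104), mark 117 (117). I need about 75° clockwise. Next is the shift to above the handle.

```bash
cat >> h.py <<'E'
def shift(p,yaw=None):
    s=manip.read_state(); M=R.from_euler('xyz',s['eef_rot']).as_matrix()
    y=s['eef_rot'][2]
    print('pos',s['eef_pos'].round(1),'rot',s['eef_rot'].round(3),'F',s['wrist_force'].round(1),'gap',round(s['finger_gap'],1),'t',s['clock'],'q',s['joints'].round(2))
    print('shift m',(M.T@(np.array(p)-s['eef_pos'])/1000).round(4),'turn',None if yaw is None else round((y-yaw+np.pi)%(2*np.pi)-np.pi,3))
E
python3 - <<'E'
from h import *
shift((532,91,185),1.68)
E
```

```text
pos [193.1 514.8 205. ] rot [-3.141 -0.     2.783] F [-0.2  0.4 -0.3] gap 93.9 t 0.15 q [ 1.15  0.3   1.52  0.    1.32 -0.07]
shift m [-0.4662 -0.2778  0.0202] turn 1.103
```

Emit:
{"fn": "send_rows", "kwargs": {
  "commands": [
    [[-0.03,-0.018,0],0],
    [[-0.065,-0.038,0],0],
    [[-0.1,-0.06,0],0.12],
    [[-0.135,-0.08,0],0.24],
    [[-0.17,-0.1,0],0.36],
    [[-0.205,-0.122,0],0.48],
    [[-0.24,-0.143,0],0.6],
    [[-0.27,-0.16,0],0.7]
  ],
  "hand": 0.0,
  "force": 35
}}

```text
clock: 0.82
eef_pos: [390.8, 268.1, 205.5]
eef_rot: [3.142, 0.0, 2.076]
wrist_force: [-0.2, 0.0, 0.7]
finger_gap: 47.6
```

```bash
python3 - <<'E'
from h import *
shift((532,91,185),1.68)
E
```

```text
pos [390.8 268.1 205.5] rot [3.142 0.    2.076] F [-0.2  0.   0.7] gap 47.6 t 0.8167 q [ 0.52  0.13  1.73 -0.    1.28  0.02]
shift m [-0.2234  0.0379  0.0205] turn 0.396
```

Emit:
{"fn": "send_rows", "kwargs": {
  "commands": [
    [[-0.037,0.006,0.003],0.1],
    [[-0.074,0.012,0.006],0.2],
    [[-0.111,0.018,0.01],0.3],
    [[-0.148,0.025,0.014],0.396],
    [[-0.185,0.031,0.017],0.396],
    [[-0.225,0.0375,0.02],0.396],
    [[-0.225,0.0375,0.02],0.396],
    [[-0.225,0.0375,0.02],0.396]
  ]
}}

```text
clock: 1.48
eef_pos: [533.0, 91.1, 184.6]
eef_rot: [-3.14, -0.0, 1.684]
wrist_force: [-0.5, 0.5, 1.0]
finger_gap: 47.2
```

```bash
python3 - <<'E'
from h import *
shift((532,91,80),1.68)
snap('wrist','w1.png')
print(proj('wrist',(532,91,110)),proj('wrist',(598,36,108)))
E
```

```text
pos [533.   91.1 184.6] rot [-3.14  -0.     1.684] F [-0.5  0.5  1. ] gap 47.2 t 1.4833 q [ 0.1   0.3   1.57 -0.    1.27 -0.01]
shift m [-0.     -0.0009  0.1046] turn 0.004
[322.52535639 243.48972073] [399.34859431 319.87035354]
```

View pics/w1.png

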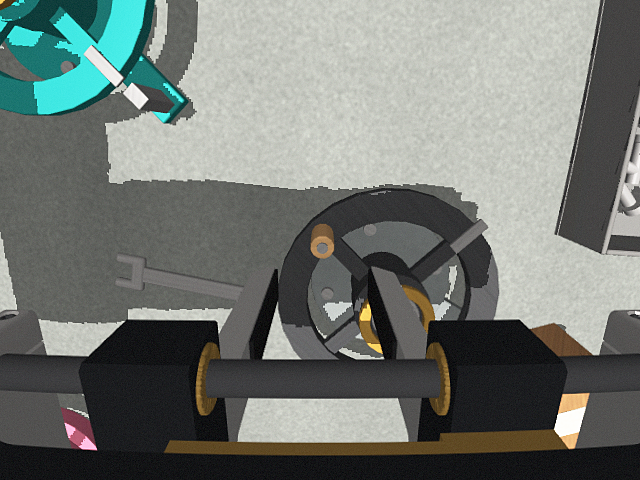

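The handle top is at (322,247), against a predicted (322,243), so it sits about 2 mm toward −y. I'll descend with that correction, then close.

Emit:
{"fn": "send_rows", "kwargs": {
  "commands": [
    [[-0.0015,-0.0005,0.02],0],
    [[-0.0015,-0.0005,0.04],0],
    [[-0.0015,-0.0005,0.06],0],
    [[-0.0015,-0.0005,0.08],0],
    [[-0.0015,-0.0005,0.095],0],
    [[-0.0015,-0.0005,0.105],0],
    [[-0.0015,-0.0005,0.105],0],
    [[-0.0015,-0.0005,0.105],0]
  ]
}}

```text
clock: 2.2
eef_pos: [532.2, 91.7, 80.9]
eef_rot: [3.142, -0.0, 1.688]
wrist_force: [-0.4, 0.9, -0.3]
finger_gap: 47.0
```

Emit:
{"fn": "send_rows", "kwargs": {
  "commands": [
    [[0,0,0],0],
    [[0,0,0],0],
    [[0,0,0],0],
    [[0,0,0],0],
    [[0,0,0],0],
    [[0,0,0],0],
    [[0,0,0],0],
    [[0,0,0],0]
  ],
  "hand": 1,
  "force": 35
}}

```text
clock: 2.87
eef_pos: [532.5, 91.0, 80.7]
eef_rot: [3.141, 0.0, 1.687]
wrist_force: [-1.2, 0.7, 5.2]
finger_gap: 17.8
```

```bash
python3 - <<'E'
from h import *
shift((532,89,80),1.68)
a=snap('side','s2.png'); crop(a,295,200,100,90,6,'s2c.png')
E
```

```text
pos [532.5  91.   80.7] rot [3.141 0.    1.687] F [-1.2  0.7  5.2] gap 17.8 t 2.8667 q [ 0.1   0.41  1.68 -0.    1.05 -0.01]
shift m [-0.0019 -0.0007  0.0007] turn 0.007
```

View pics/s2.png

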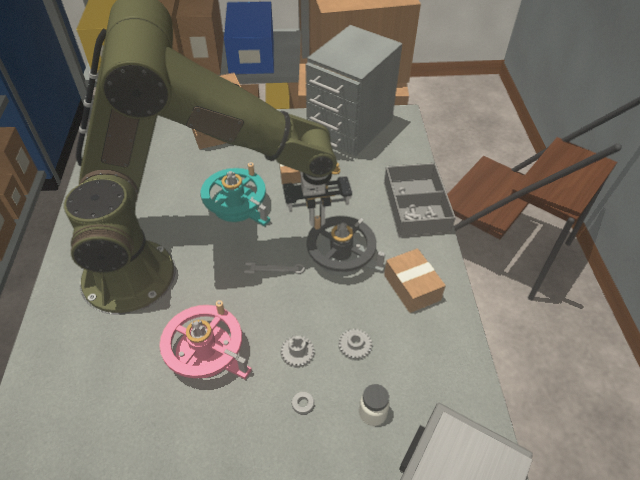

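```bash
python3 - <<'E'
from h import *
from scipy.optimize import least_squares as L
h=np.array([532.5,90.3]);p=np.array([664.2,113.3]);m=np.array([703,-13.9])
f=lambda c:[np.hypot(*(h-c))-85,np.hypot(*(p-c))-104,np.hypot(*(m-c))-117,(h-c)@(p-c)/95, c[0]-597.5,c[1]-35.5]
s=L(f,[597,35]);c=s.x;print(c,s.fun.round(1))
a=lambda q:np.arctan2(*(q-c)[::-1])
print(np.degrees([a(h),a(p),a(m)]))
a0=(a(h)+a(p)+np.pi/2)/2; a1=a(m)+np.pi/2; print('turn',np.degrees(a0-a1),a0-a1)
S=manip.read_state(); M=R.from_euler('xyz',S['eef_rot']).as_matrix()
for i in range(1,17):
    t=a0+(a1-a0)*i/16; d=85*np.array([np.cos(t)-np.cos(a0),np.sin(t)-np.sin(a0),0]); print(i,(M.T@d/1000).round(4)[:2])
E
```

```text
[596.90984346  34.96857566] [-0.1 -0.7 -0.2  0.  -0.6 -0.5]
[139.33569712  49.33596391 -24.73233428]
turn 74.06816479676023 1.2927333466132225
1 [0.0044 0.0052]
2 [0.0085 0.0108]
3 [0.012  0.0167]
4 [0.0151 0.0228]
5 [0.0176 0.0292]
6 [0.0197 0.0358]
7 [0.0212 0.0425]
8 [0.0221 0.0493]
9 [0.0225 0.0561]
10 [0.0224 0.063 ]
11 [0.0216 0.0698]
12 [0.0204 0.0766]
13 [0.0186 0.0832]
14 [0.0163 0.0896]
15 [0.0134 0.0959]
16 [0.0101 0.1019]
```

Emit:
{"fn": "send_rows", "kwargs": {
  "commands": [
    [[0.0044,0.0052,0],0],
    [[0.0085,0.0108,0],0],
    [[0.012,0.0167,0],0],
    [[0.0151,0.0228,0],0],
    [[0.0176,0.0292,0],0],
    [[0.0197,0.0358,0],0],
    [[0.0212,0.0425,0],0],
    [[0.0221,0.0493,0],0]
  ]
}}

```text
clock: 3.58
eef_pos: [578.9, 119.0, 80.8]
eef_rot: [-3.141, -0.0, 1.687]
wrist_force: [-4.1, 0.3, 7.1]
finger_gap: 17.5
```

Emit:
{"fn": "send_rows", "kwargs": {
  "commands": [
    [[0.0004,0.0068,0],0],
    [[0.0003,0.0137,0],0],
    [[-0.0005,0.0205,0],0],
    [[-0.0017,0.0273,0],0],
    [[-0.0035,0.0339,0],0],
    [[-0.0058,0.0403,0],0],
    [[-0.0087,0.0466,0],0],
    [[-0.0087,0.0466,0],0]
  ]
}}

```text
clock: 4.25
eef_pos: [627.2, 115.5, 80.8]
eef_rot: [3.14, -0.0, 1.687]
wrist_force: [4.3, 2.7, 4.1]
finger_gap: 17.6
```

```bash
python3 - <<'E'
from h import *
shift((532,89,80),1.68)
a=snap('side','s3.png'); crop(a,295,200,100,90,6,'s3c.png')
a=snap('scene','sc3.png'); crop(a,280,230,120,110,5,'sc3c.png')
E
```

```text
pos [627.2 115.5  80.8] rot [ 3.14  -0.     1.687] F [4.3 2.7 4.1] gap 17.6 t 4.25 q [0.12 0.61 1.37 0.   1.15 0.01]
shift m [-0.0153 -0.0976  0.0006] turn 0.007
```

View pics/s3c.png

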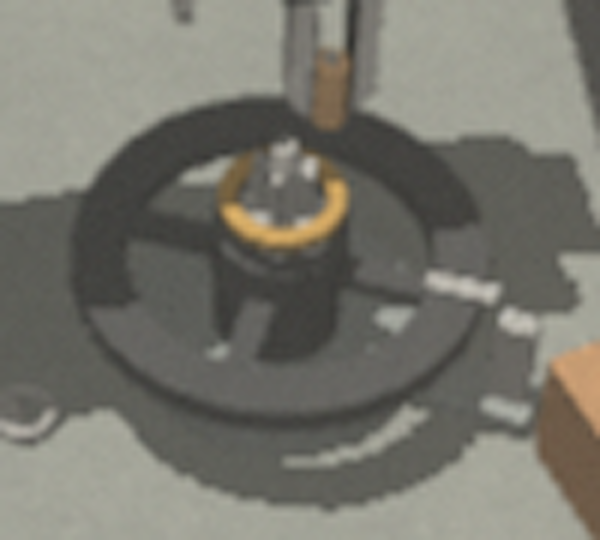

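View pics/sc3c.png

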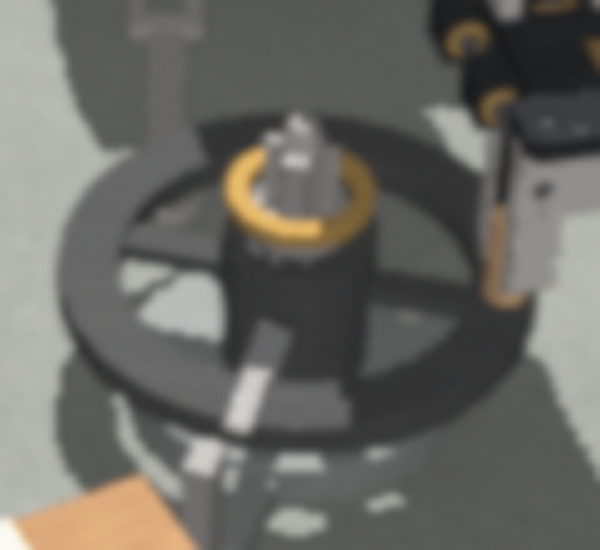

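```bash
cat >> h.py <<'E'
C0=np.array([596.9,35.0])
f=lambda o,s,p:((p[0]+.5)/s-.5+o[0],(p[1]+.5)/s-.5+o[1])
def ang(q,c=C0): d=q[:2]-c; return np.degrees(np.arctan2(d[1],d[0])),np.hypot(*d)
E
python3 - <<'E'
from h import *
A=lambda p,z:onz('scene',f((280,230),5,p),z); B=lambda p,z:onz('side',f((295,200),6,p),z)
for n,q in dict(pin_s=B((430,282),72),pout_s=B((495,293),72),mark_s=B((519,321),68),pin_a=A((256,374),72),pout_a=A((240,423),72),mark_a=A((204,453),68)).items(): print(n,q.round(1),ang(q))
E
```

```text
pin_s [664.    7.1  72. ] (np.float64(-22.601156950043503), np.float64(72.62990415884435))
pout_s [693.   -1.2  72. ] (np.float64(-20.61556828906952), np.float64(102.7018821447579))
mark_s [702.6 -15.1  68. ] (np.float64(-25.34573759983427), np.float64(116.98453406905273))
pin_a [668.3   9.1  72. ] (np.float64(-19.91575334064459), np.float64(75.91400366434348))
pout_a [ 6.944e+02 -2.000e-01  7.200e+01] (np.float64(-19.821600199271643), np.float64(103.68215222197351))
mark_a [705.  -14.9  68. ] (np.float64(-24.766218667327546), np.float64(119.08184617444455))
```

About 4.6° remains, which matches the plan.

Emit:
{"fn": "send_rows", "kwargs": {
  "commands": [
    [[-0.0016,0.003,0],0],
    [[-0.0033,0.006,0],0],
    [[-0.0033,0.006,0],0],
    [[-0.0033,0.006,0],0],
    [[-0.0033,0.006,0],0],
    [[-0.0033,0.006,0],0],
    [[-0.0033,0.006,0],0],
    [[-0.0033,0.006,0],0]
  ]
}}

```text
clock: 5.02
eef_pos: [632.6, 113.2, 80.8]
eef_rot: [3.141, -0.0, 1.687]
wrist_force: [3.8, 3.7, 4.7]
finger_gap: 17.4
```

```bash
python3 - <<'E'
from h import *
shift((532,89,80),1.68)
a=snap('side','s4.png'); crop(a,355,230,40,40,15,'s4c.png')
a=snap('scene','sc4.png'); crop(a,310,290,40,40,15,'sc4c.png')
E
```

```text
pos [632.6 113.2  80.8] rot [ 3.141 -0.     1.687] F [3.8 3.7 4.7] gap 17.4 t 5.0167 q [0.12 0.62 1.36 0.   1.16 0.  ]
shift m [-0.0124 -0.1027  0.0007] turn 0.007
```

View pics/s4c.png

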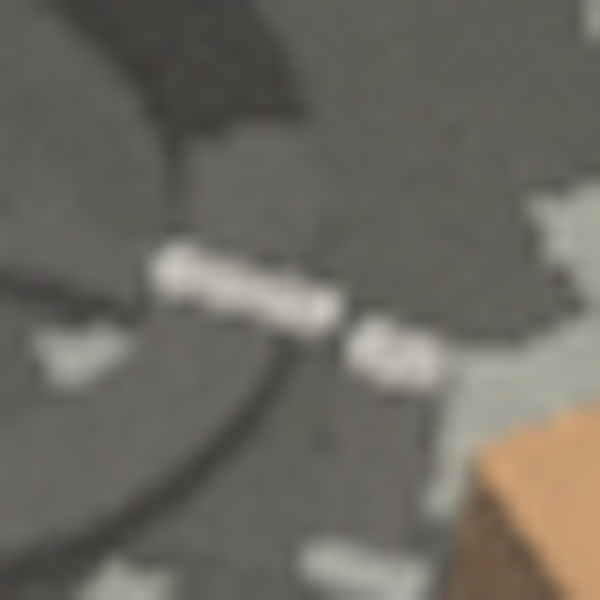

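View pics/sc4c.png

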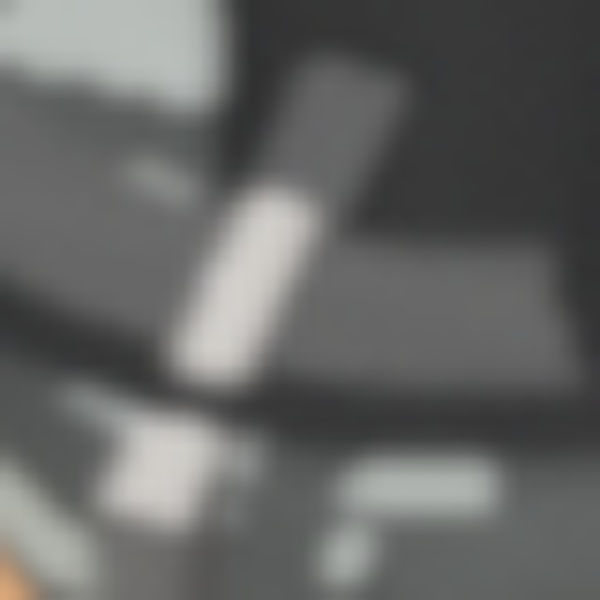

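```bash
cat >> h.py <<'E'
def align(tag,show=True):
    """bright blobs near pointer/mark -> angles"""
    for n,box in (('side',(360,240,30,20)),('scene',(312,298,25,30))):
        im=cv2.imread(f'pics/{tag[n]}')
        x,y,w,h=box; g=cv2.cvtColor(im,cv2.COLOR_BGR2GRAY)[y:y+h,x:x+w]
        g=cv2.resize(g,None,fx=8,fy=8,interpolation=cv2.INTER_CUBIC)
        b=(g>158).astype(np.uint8); k,lab,st,ce=cv2.connectedComponentsWithStats(b)
        for i in range(1,k):
            if st[i,4]<300: continue
            uv=f((x,y),8,ce[i]); 
            for z in (72,68):
                q=onz(n,uv,z); print(n,st[i,4],np.round(uv,1),z,q.round(1),np.round(ang(q),2))
E
python3 - <<'E'
from h import *
align({'side':'s4.png','scene':'sc4.png'})
E
```

```text
side 1719 [370.8 248.8] 72 [675.6  -1.7  72. ] [-24.99  86.86]
side 1719 [370.8 248.8] 68 [676.3   1.6  68. ] [-22.81  86.18]
side 1049 [381.  253.2] 72 [701.5 -18.7  72. ] [-27.17 117.59]
side 1049 [381.  253.2] 68 [702.3 -15.5  68. ] [-25.59 116.86]
side 1628 [387.3 256.7] 72 [717.1 -31.9  72. ] [-29.1  137.57]
side 1628 [387.3 256.7] 68 [718.  -28.7  68. ] [-27.76 136.8 ]
scene 3807 [325.9 308.5] 72 [678.7  -1.6  72. ] [-24.12  89.61]
scene 3807 [325.9 308.5] 68 [674.5  -1.   68. ] [-24.92  85.55]
scene 2493 [320.3 320.8] 72 [710.5 -15.7  72. ] [-24.05 124.43]
scene 2493 [320.3 320.8] 68 [706.5 -15.2  68. ] [-24.61 120.54]
scene 417 [335.  322.1] 72 [716.6  11.   72. ] [-11.32 122.08]
scene 417 [335.  322.1] 68 [712.6  11.7  68. ] [-11.39 118.03]
scene 684 [313.  325.9] 72 [722.5 -30.5  72. ] [-27.56 141.65]
scene 684 [313.  325.9] 68 [718.5 -30.1  68. ] [-28.17 137.94]
```

The pointer is at −24.6° and the mark at −25.1°, so they line up within the measurement error. Now I'll release, rise, and go to the gear.

Emit:
{"fn": "send_rows", "kwargs": {
  "commands": [
    [[0,0,0],0],
    [[0,0,0],0],
    [[0,0,0],0],
    [[0,0,-0.02],0],
    [[0,0,-0.05],0],
    [[0,0,-0.085],0],
    [[0,0,-0.12],0],
    [[0,0,-0.12],0]
  ],
  "hand": 0.2
}}

```text
clock: 5.78
eef_pos: [634.2, 112.9, 207.7]
eef_rot: [3.132, 0.0, 1.687]
wrist_force: [0.7, 0.7, 1.0]
finger_gap: 37.4
```

```bash
python3 - <<'E'
from h import *
shift((462,-271,160),1.9)
E
```

```text
pos [634.2 112.9 207.7] rot [3.132 0.    1.687] F [0.7 0.7 1. ] gap 37.4 t 5.7833 q [ 0.12  0.51  1.23 -0.    1.4   0.  ]
shift m [-0.3614 -0.2158  0.0458] turn -0.213
```

Emit:
{"fn": "send_rows", "kwargs": {
  "commands": [
    [[-0.025,-0.015,0],0],
    [[-0.055,-0.033,0],-0.04],
    [[-0.085,-0.051,0],-0.08],
    [[-0.115,-0.069,0],-0.12],
    [[-0.145,-0.087,0],-0.16],
    [[-0.175,-0.105,0],-0.21],
    [[-0.205,-0.123,0],-0.21],
    [[-0.235,-0.141,0],-0.21]
  ],
  "hand": -0.4
}}

```text
clock: 6.45
eef_pos: [518.2, -138.3, 200.0]
eef_rot: [-3.141, -0.0, 1.897]
wrist_force: [-0.6, -0.4, -0.4]
finger_gap: 65.5
```

```bash
python3 - <<'E'
from h import *
shift((462,-271,160),1.9)
E
```

```text
pos [ 518.2 -138.3  200. ] rot [-3.141 -0.     1.897] F [-0.6 -0.4 -0.4] gap 65.5 t 6.45 q [-0.33  0.27  1.57 -0.    1.3  -0.66]
shift m [-0.1077 -0.0958  0.0401] turn -0.003
```

Emit:
{"fn": "send_rows", "kwargs": {
  "commands": [
    [[-0.027,-0.024,0.01],0],
    [[-0.054,-0.048,0.02],0],
    [[-0.081,-0.072,0.03],0],
    [[-0.106,-0.094,0.038],0],
    [[-0.106,-0.094,0.038],0],
    [[-0.106,-0.094,0.038],0],
    [[-0.106,-0.094,0.038],0],
    [[-0.106,-0.094,0.038],0]
  ]
}}

```text
clock: 7.12
eef_pos: [464.9, -266.6, 162.6]
eef_rot: [3.141, 0.0, 1.898]
wrist_force: [0.9, -0.7, 0.5]
finger_gap: 66.0
```

```bash
python3 - <<'E'
from h import *
shift((462,-271,160),1.9)
a=snap('wrist','w5.png')
print(proj('wrist',(462,-271,48)),proj('wrist',(486,-251,14)))
a=snap('side','s5.png'); crop(a,355,230,40,40,15,'s5c.png'); crop(a,275,320,40,45,14,'s5g.png')
a=snap('scene','sc5.png')
align({'side':'s5.png','scene':'sc5.png'})
E
```

```text
pos [ 464.9 -266.6  162.6] rot [3.141 0.    1.898] F [ 0.9 -0.7  0.5] gap 66.0 t 7.1167 q [-0.59  0.31  1.61  0.    1.22 -0.92]
shift m [-0.0033 -0.0042  0.0026] turn -0.002
[318.19890693 232.28874731] [350.69729011 210.69799485]
side 15203 [382.1 248. ] 72 [ 7.071e+02 -6.000e-01  7.200e+01] [-17.9  115.84]
side 15203 [382.1 248. ] 68 [707.9   2.7  68. ] [-16.23 115.65]
scene 3855 [325.8 308.5] 72 [678.7  -1.6  72. ] [-24.13  89.65]
scene 3855 [325.8 308.5] 68 [674.5  -1.1  68. ] [-24.93  85.59]
scene 2534 [320.3 320.8] 72 [710.5 -15.7  72. ] [-24.06 124.45]
scene 2534 [320.3 320.8] 68 [706.5 -15.2  68. ] [-24.62 120.56]
scene 439 [335.  322.1] 72 [716.6  11.   72. ] [-11.32 122.04]
scene 439 [335.  322.1] 68 [712.6  11.7  68. ] [-11.4  117.99]
scene 703 [313.  325.8] 72 [722.4 -30.5  72. ] [-27.57 141.6 ]
scene 703 [313.  325.8] 68 [718.4 -30.1  68. ] [-28.18 137.89]
```

View pics/w5.png

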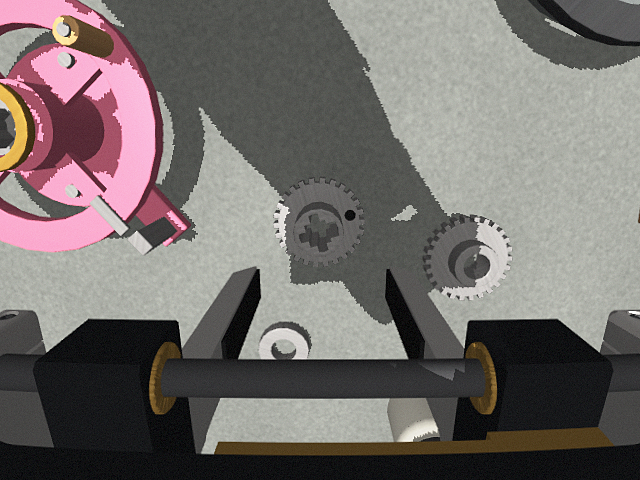

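```bash
python3 - <<'E'
from h import *
a=cv2.imread('pics/w5.png')[:,:,::-1]; crop(a,265,170,110,105,5,'w5c.png')
E
```

```text
(no output)
```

View pics/w5c.png

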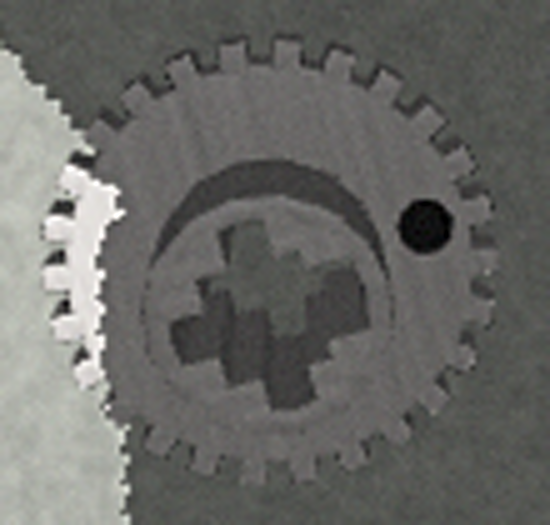

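```bash
python3 - <<'E'
from h import *
P=pose('wrist')
W=lambda p,z:onz('wrist',f((265,170),5,p),z,P)
c=W((269,316),48); d=W((269,259),14); h=W((425,226),14)
l,r,t,b=[W(p,48) for p in ((175,342),(363,293),(244,227),(293,403))]
print('hub',c,'disc',d,'hole',h,'hole ang',ang(h,c[:2]),ang(h,d[:2]))
print('slot angs',ang(r,l[:2]),ang(t,b[:2]))
print('side hub',onz('side',f((270,320),6,(163,140)),48))
E
```

```text
hub [ 462.25317735 -271.50641158   48.        ] disc [ 461.38913179 -269.98204567   14.        ] hole [ 486.30263786 -255.04494994   14.        ] hole ang (np.float64(34.39100087991855), np.float64(29.143717512809125)) (np.float64(30.94513830298746), np.float64(29.048229099104525))
slot angs (np.float64(33.778838851470695), np.float64(32.16789215110026)) (np.float64(123.60714634136798), np.float64(31.104915567082454))
side hub [ 461.58370848 -270.48253935   48.        ]
```

```bash
python3 - <<'E'
from h import *
shift((462,-270.8,17.5),1.9)
E
```

```text
pos [ 464.9 -266.6  162.7] rot [3.141 0.    1.898] F [ 0.5 -0.   0.3] gap 65.7 t 7.2667 q [-0.59  0.31  1.61 -0.    1.22 -0.92]
shift m [-0.003  -0.0041  0.1452] turn -0.002
```

Emit:
{"fn": "send_rows", "kwargs": {
  "commands": [
    [[-0.003,-0.004,0.02],0],
    [[-0.003,-0.004,0.045],0],
    [[-0.003,-0.004,0.07],0],
    [[-0.003,-0.004,0.095],0],
    [[-0.003,-0.004,0.115],0],
    [[-0.003,-0.004,0.13],0],
    [[-0.003,-0.004,0.14],0],
    [[-0.003,-0.004,0.14],0]
  ]
}}

```text
clock: 7.93
eef_pos: [461.1, -270.6, 20.8]
eef_rot: [-3.14, -0.002, 1.897]
wrist_force: [-0.8, 0.6, 0.0]
finger_gap: 65.8
```

```bash
python3 - <<'E'
from h import *
shift((462,-270.8,17.5),1.9)
a=snap('wrist','w6.png')
E
```

```text
pos [ 461.1 -270.6   20.8] rot [-3.140e+00 -2.000e-03  1.897e+00] F [-0.8  0.6  0. ] gap 65.8 t 7.9333 q [-0.6   0.5   1.72 -0.    0.93 -0.93]
shift m [-0.0005  0.0008  0.0033] turn -0.003
```

View pics/w6.png

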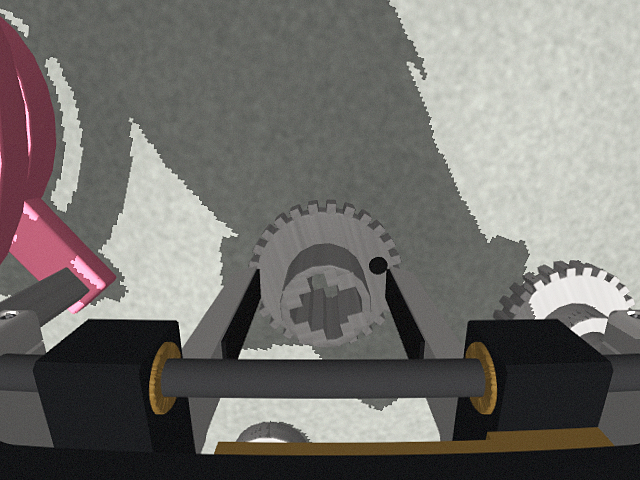

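Emit:
{"fn": "send_rows", "kwargs": {
  "commands": [
    [[0,0,0.0015],0],
    [[0,0.0005,0.003],0],
    [[0,0.0005,0.003],0],
    [[0,0.0005,0.003],0],
    [[0,0.0005,0.003],0],
    [[0,0.0005,0.003],0],
    [[0,0.0005,0.003],0],
    [[0,0.0005,0.003],0]
  ]
}}

```text
clock: 8.65
eef_pos: [462.1, -271.4, 19.5]
eef_rot: [3.142, 0.0, 1.897]
wrist_force: [-0.2, 0.0, -0.7]
finger_gap: 65.8
```

Emit:
{"fn": "send_rows", "kwargs": {
  "commands": [
    [[0,0,0],0],
    [[0,0,0],0],
    [[0,0,0],0],
    [[0,0,0],0],
    [[0,0,0],0],
    [[0,0,0],0],
    [[0,0,0],0],
    [[0,0,0],0]
  ],
  "hand": 1,
  "force": 55
}}

```text
clock: 9.32
eef_pos: [462.1, -271.4, 19.5]
eef_rot: [3.141, 0.0, 1.897]
wrist_force: [0.8, 0.1, -0.8]
finger_gap: 41.6
```

```bash
python3 - <<'E'
from h import *
shift((461.5,-270.8,180),1.9)
a=snap('wrist','w7.png');crop(a,220,190,200,180,4,'w7c.png')
E
```

```text
pos [ 462.1 -271.4   19.5] rot [3.141 0.    1.897] F [ 0.8  0.1 -0.8] gap 41.6 t 9.3167 q [-0.6   0.5   1.72  0.    0.92 -0.93]
shift m [ 0.0007 -0.0004 -0.1605] turn -0.003
```

View pics/w7c.png

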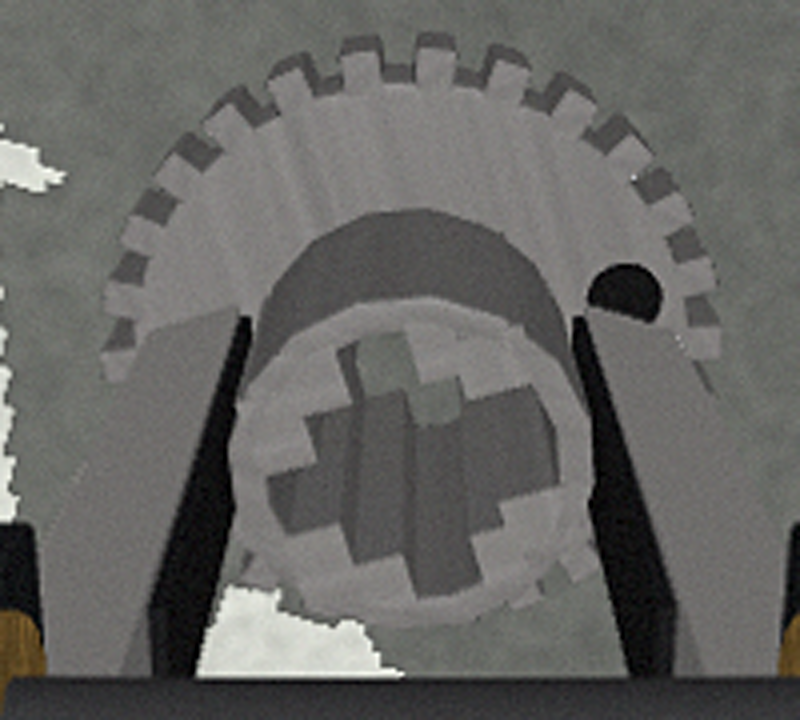

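```bash
python3 - <<'E'
from h import *
P=pose('wrist')
W=lambda p,z:onz('wrist',f((220,190),4,p),z,P)
c=W((411,466),48); h=W((626,296),14)
l,r,t,b=[W(p,48) for p in ((279,506),(545,432),(371,342),(451,589))]
print('c',c,'hole',h,ang(h,c[:2]),ang(r,l[:2]),ang(t,b[:2]))
E
```

```text
c [ 461.16814078 -271.27354283   48.        ] hole [ 485.67967327 -254.62856581   14.        ] (np.float64(34.179138706739266), np.float64(29.628879248588422)) (np.float64(35.606123379636124), np.float64(31.125641928900976)) (np.float64(125.05434848977362), np.float64(31.64678899651775))
```

Emit:
{"fn": "send_rows", "kwargs": {
  "commands": [
    [[0,0,-0.01],0],
    [[0,0,-0.03],0],
    [[0,0,-0.05],0],
    [[0,0,-0.08],0],
    [[0,0,-0.11],0],
    [[0,0,-0.14],0],
    [[0,0,-0.17],0],
    [[0,0,-0.19],0]
  ]
}}

```text
clock: 10.03
eef_pos: [462.1, -271.4, 212.8]
eef_rot: [3.14, 0.002, 1.897]
wrist_force: [-0.1, -0.2, -4.6]
finger_gap: 41.4
```

```bash
python3 - <<'E'
from h import *
shift((596.9,35,205),1.897-np.radians(58.5))
E
```

```text
pos [ 462.1 -271.4  212.8] rot [3.140e+00 2.000e-03 1.897e+00] F [-0.1 -0.2 -4.6] gap 41.4 t 10.0333 q [-0.6   0.26  1.55 -0.    1.33 -0.93]
shift m [0.2471 0.2258 0.0077] turn 1.021
```

```bash
python3 - <<'E'
from h import *
shift((540,-30,210),1.897-1.035)
E
```

```text
pos [ 462.1 -271.4  212.8] rot [3.140e+00 2.000e-03 1.897e+00] F [-0.1 -0.2 -4.6] gap 41.4 t 10.0333 q [-0.6   0.26  1.55 -0.    1.33 -0.93]
shift m [0.2037 0.1511 0.0027] turn 1.035
```

Emit:
{"fn": "send_rows", "kwargs": {
  "commands": [
    [[0.025,0.019,0],0.1],
    [[0.05,0.038,0],0.2],
    [[0.075,0.057,0],0.3],
    [[0.1,0.075,0],0.4],
    [[0.125,0.094,0],0.5],
    [[0.15,0.112,0],0.6],
    [[0.175,0.13,0],0.7],
    [[0.2,0.15,0],0.8]
  ]
}}

```text
clock: 10.7
eef_pos: [539.8, -32.4, 209.8]
eef_rot: [-3.141, 0.0, 1.092]
wrist_force: [0.6, -1.0, -4.1]
finger_gap: 41.5
```

Emit:
{"fn": "send_rows", "kwargs": {
  "commands": [
    [[0,0,0],0.08],
    [[0,0,0],0.16],
    [[0,0,0],0.235],
    [[0,0,0],0.235],
    [[0,0,0],0.235],
    [[0,0,0],0.235],
    [[0,0,0],0.235],
    [[0,0,0],0.235]
  ]
}}

```text
clock: 11.37
eef_pos: [540.1, -34.0, 209.5]
eef_rot: [-3.142, 0.0, 0.863]
wrist_force: [-0.3, -0.9, -4.5]
finger_gap: 41.7
```

```bash
python3 - <<'E'
from h import *
shift((596.9,35,205),0.862)
a=snap('wrist','w8.png')
print(proj('wrist',(596.9,35,140)),proj('wrist',(596.9,35,108)))
E
```

```text
pos [540.1 -34.  209.5] rot [-3.142  0.     0.863] F [-0.3 -0.9 -4.5] gap 41.7 t 11.3667 q [-0.13  0.28  1.54 -0.    1.32  0.58]
shift m [ 0.0894 -0.0017  0.0045] turn 0.001
[319.45100627 111.09052802] [319.76505057 113.94419464]
```

View pics/w8.png

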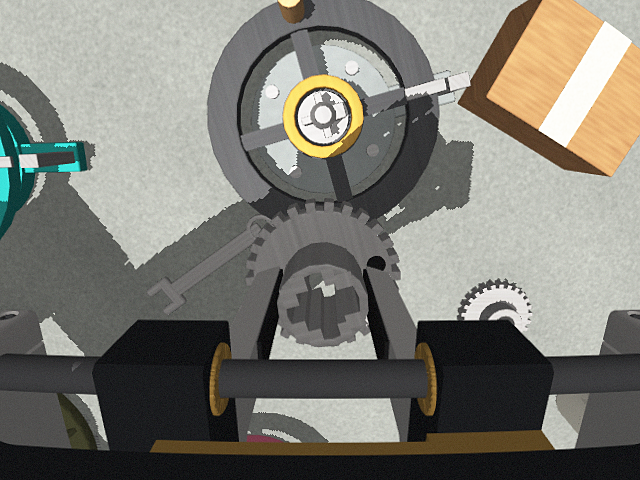

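```bash
python3 - <<'E'
from h import *
a=cv2.imread('pics/w8.png')[:,:,::-1]; crop(a,270,60,210,110,3.8,'w8a.png'); crop(a,280,70,85,90,6,'w8c.png'); crop(a,235,190,180,170,3.5,'w8b.png')
E
```

```text
(no output)
```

View pics/w8a.png

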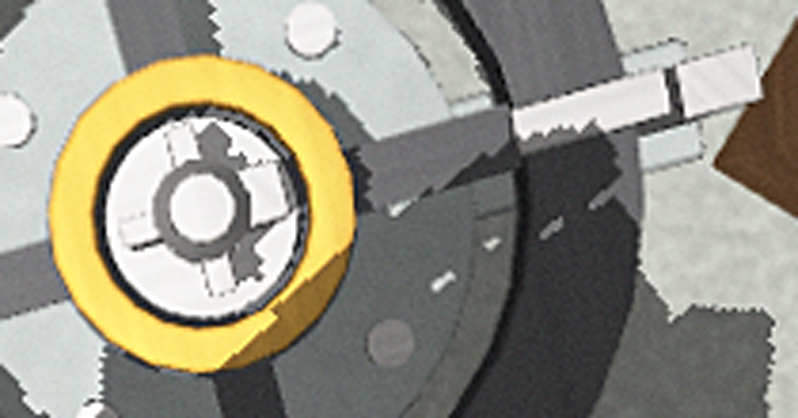

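View pics/w8c.png

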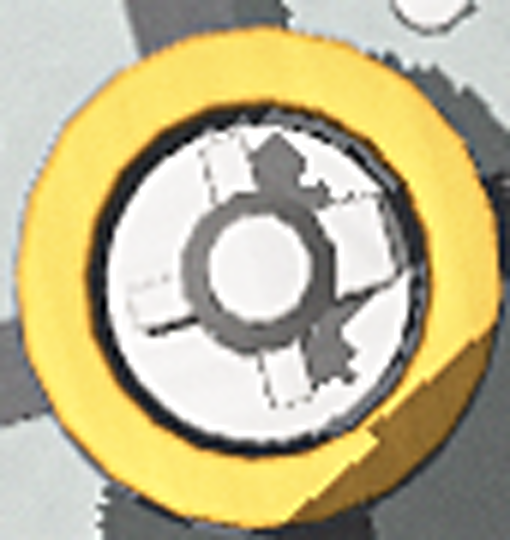

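View pics/w8b.png

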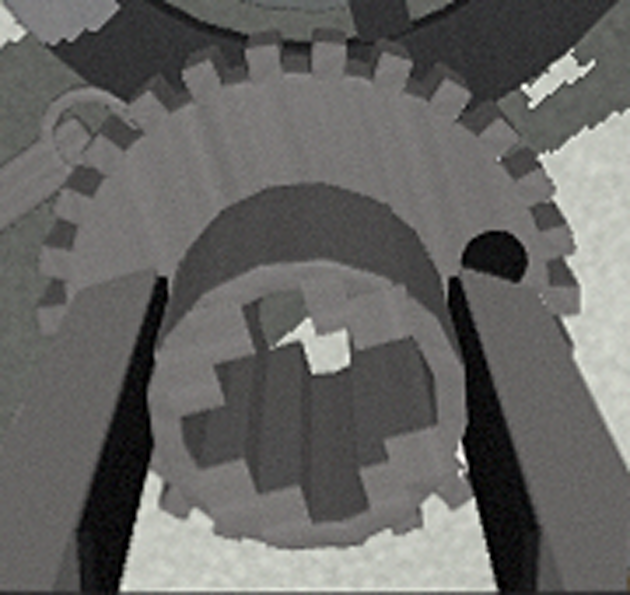

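```bash
python3 - <<'E'
from h import *
P=pose('wrist')
a=lambda p,z:onz('wrist',f((270,60),3.8,p),z,P)
W=lambda p,z:onz('wrist',f((280,70),6,p),z,P)
G=lambda p,z:onz('wrist',f((235,190),3.5,p),z,P)
print('collar',W((258.5,277.5),108),'inner',W((261,281),108),'nose',W((260,268),140))
c=W((260,268),140)
print('spl',ang(W((393,233),130),W((138,312),130)[:2]),ang(W((222,143),130),W((294,402),130)[:2]))
po,pi,m=a((668,93),72),a((515,130),72),a((718,82),68)
for q in(po,pi,m):print(q,ang(q,c[:2]))
print('gear',G((307,404),238),ang(G((428,380),238),G((192,443),238)[:2]),ang(G((273,294),238),G((340,514),238)[:2]),'hole',G((494,262),204))
e=G((307,404),238); print(ang(G((494,262),204),e[:2]))
shift(c,0.862)
E
```

```text
collar [597.64049154  32.6122063  108.        ] inner [597.60380877  32.10195692 108.        ] nose [597.31715143  32.05206289 140.        ]
spl (np.float64(-23.98151195559318), np.float64(29.838004283174072)) (np.float64(65.44937593348061), np.float64(29.153470704324167))
[691.47878696 -11.73683814  72.        ] (np.float64(-24.94029901706755), np.float64(103.84546913779855))
[661.45824316   3.48692127  72.        ] (np.float64(-24.005730890206088), np.float64(70.21429317024979))
[702.6212805  -17.36444885  68.        ] (np.float64(-25.139454204432745), np.float64(116.32261702548881))
gear [540.53648392 -33.47318368 238.        ] (np.float64(-24.31333282714115), np.float64(31.445373164641378)) (np.float64(64.87464185384903), np.float64(31.983983196840306)) hole [566.61563115 -46.67173244 204.        ]
(np.float64(-26.84378352692694), np.float64(29.228814714710843))
pos [540.1 -34.  209.5] rot [-3.142  0.     0.863] F [-0.7 -0.1 -5. ] gap 41.9 t 11.4167 q [-0.13  0.28  1.54  0.    1.32  0.58]
shift m [0.0874 0.0005 0.0695] turn 0.001
```

The arbor is at (597.4, 32.2) and agrees across views. Gear slot (−25°), spline (−24.3°), pointer and mark (−25.1°) all agree. I'll move over the arbor.

Emit:
{"fn": "send_rows", "kwargs": {
  "commands": [
    [[0.02,0,0],0],
    [[0.04,0.0002,0],0],
    [[0.06,0.0004,0.005],0],
    [[0.078,0.0005,0.01],0],
    [[0.087,0.0005,0.02],0],
    [[0.087,0.0005,0.03],0],
    [[0.087,0.0005,0.04],0],
    [[0.087,0.0005,0.04],0]
  ]
}}

```text
clock: 12.08
eef_pos: [595.7, 31.1, 166.6]
eef_rot: [-3.138, 0.003, 0.861]
wrist_force: [-0.8, -0.4, -5.7]
finger_gap: 41.4
```

```bash
python3 - <<'E'
from h import *
shift((597,31.9,119.5),0.863)
a=snap('wrist','w9.png');crop(a,220,190,200,180,4,'w9c.png')
E
```

```text
pos [595.7  31.1 166.6] rot [-3.138e+00  3.000e-03  8.610e-01] F [-0.8 -0.4 -5.7] gap 41.4 t 12.0833 q [-0.01  0.44  1.43 -0.    1.28  0.7 ]
shift m [0.0016 0.0006 0.0471] turn -0.002
```

View pics/w9c.png

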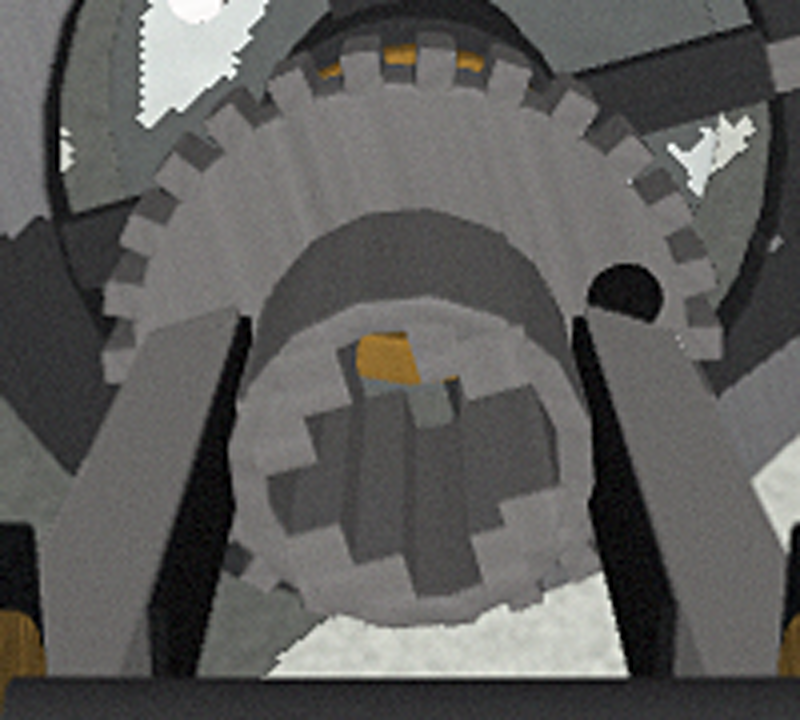

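Emit:
{"fn": "send_rows", "kwargs": {
  "commands": [
    [[0,0,0],0],
    [[0,0,0],0],
    [[0,0,0.003],0],
    [[0,0,0.006],0],
    [[0,0,0.009],0],
    [[0,0,0.012],0],
    [[0,0,0.012],0],
    [[0,0,0.012],0]
  ]
}}

```text
clock: 12.8
eef_pos: [597.1, 31.8, 157.2]
eef_rot: [-3.141, 0.0, 0.862]
wrist_force: [-0.4, -0.5, -4.9]
finger_gap: 41.5
```

```bash
python3 - <<'E'
from h import *
shift((597,31.9,119.5),0.863)
a=snap('wrist','w10.png');crop(a,220,190,200,180,4,'w10c.png')
E
```

```text
pos [597.1  31.8 157.2] rot [-3.141  0.     0.862] F [-0.4 -0.5 -4.9] gap 41.5 t 12.8 q [-0.01  0.45  1.43 -0.    1.26  0.7 ]
shift m [-0.     -0.0001  0.0377] turn -0.001
```

View pics/w10c.png

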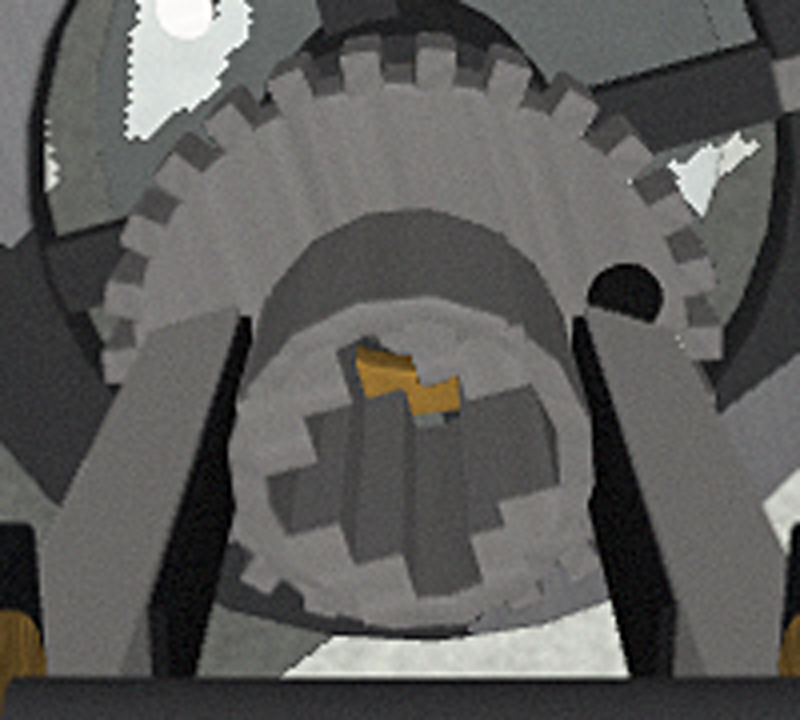

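Emit:
{"fn": "send_rows", "kwargs": {
  "commands": [
    [[0,0,0.002],0],
    [[0,0,0.004],0],
    [[0,0,0.006],0],
    [[0,0,0.008],0],
    [[0,0,0.01],0],
    [[0,0,0.012],0],
    [[0,0,0.013],0],
    [[0,0,0.013],0]
  ]
}}

```text
clock: 13.52
eef_pos: [597.0, 31.8, 144.1]
eef_rot: [-3.141, 0.0, 0.862]
wrist_force: [-0.4, -0.6, -5.0]
finger_gap: 41.8
```

```bash
python3 - <<'E'
from h import *
shift((597,31.9,119.5),0.863)
s=manip.read_state();print(s['moment'])
E
```

```text
pos [597.   31.8 144.1] rot [-3.141  0.     0.862] F [-0.4 -0.6 -5. ] gap 41.8 t 13.5167 q [-0.01  0.46  1.45 -0.    1.23  0.7 ]
shift m [ 0.     -0.0001  0.0246] turn -0.001
[-0.09399526  0.11703521 -0.01607591]
```

Emit:
{"fn": "send_rows", "kwargs": {
  "commands": [
    [[0,0,0.002],0],
    [[0,0,0.004],0],
    [[0,0,0.006],0],
    [[0,0,0.008],0],
    [[0,0,0.011],0],
    [[0,0,0.014],0],
    [[0,0,0.015],0],
    [[0,0,0.015],0]
  ]
}}

```text
clock: 14.18
eef_pos: [597.0, 31.8, 129.0]
eef_rot: [-3.141, 0.0, 0.862]
wrist_force: [0.8, 1.1, -4.6]
finger_gap: 41.4
```

Emit:
{"fn": "send_rows", "kwargs": {
  "commands": [
    [[0,0,0.001],0],
    [[0,0,0.002],0],
    [[0,0,0.003],0],
    [[0,0,0.004],0],
    [[0,0,0.005],0],
    [[0,0,0.006],0],
    [[0,0,0.006],0],
    [[0,0,0.006],0]
  ]
}}

```text
clock: 14.85
eef_pos: [597.3, 31.9, 123.9]
eef_rot: [3.141, -0.001, 0.862]
wrist_force: [-3.1, 0.6, 6.2]
finger_gap: 41.5
```

Emit:
{"fn": "send_rows", "kwargs": {
  "commands": [
    [[0,0,0.001],0],
    [[0,0,0.002],0],
    [[0,0,0.003],0],
    [[0,0,0.004],0],
    [[0,0,0.0045],0],
    [[0,0,0.0045],0],
    [[0,0,0.0045],0],
    [[0,0,0.0045],0]
  ]
}}

```text
clock: 15.52
eef_pos: [597.4, 31.9, 119.8]
eef_rot: [3.141, -0.001, 0.862]
wrist_force: [-6.3, 1.2, 8.3]
finger_gap: 41.9
```

```bash
python3 - <<'E'
from h import *
shift((597,31.9,119.5),0.863)
s=manip.read_state();print(s['moment'])
a=snap('side','s11.png'); crop(a,295,200,100,90,6,'s11c.png')
a=snap('scene','sc11.png'); crop(a,280,230,120,110,5,'sc11c.png')
align({'side':'s11.png','scene':'sc11.png'})
E
```

```text
pos [597.4  31.9 119.8] rot [ 3.141e+00 -1.000e-03  8.620e-01] F [-6.3  1.2  8.3] gap 41.9 t 15.5167 q [-0.01  0.48  1.47  0.    1.18  0.7 ]
shift m [-0.0002 -0.0003  0.0003] turn -0.001
[0.05671265 1.1076856  0.04130137]
side 9420 [385.1 247.2] 72 [715.8   1.8  72. ] [-15.61 123.44]
side 9420 [385.1 247.2] 68 [716.6   5.1  68. ] [-14.03 123.41]
```

View pics/s11c.png

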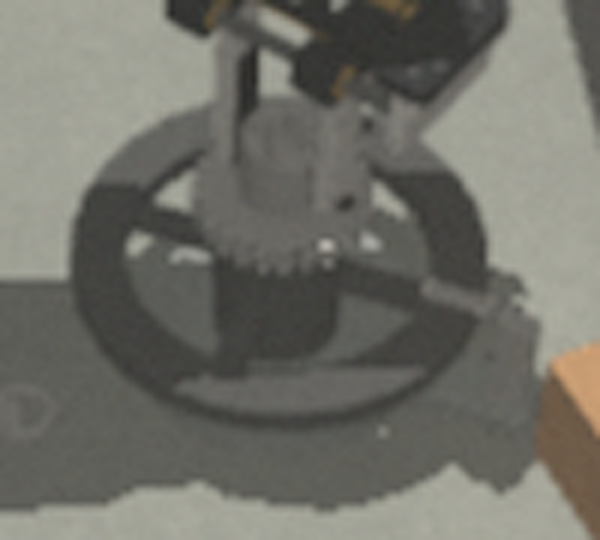

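View pics/sc11c.png

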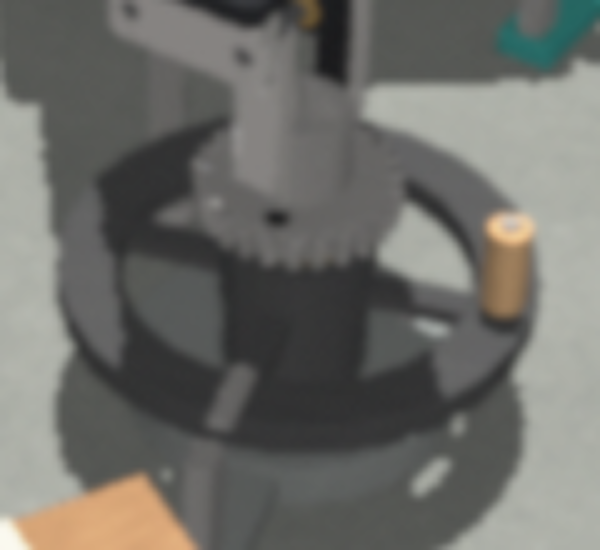

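Emit:
{"fn": "send_rows", "kwargs": {
  "commands": [
    [[0,0,0.0003],0],
    [[0,0,0.0006],0],
    [[0,0,0.0009],0],
    [[0,0,0.001],0],
    [[0,0,0.001],0],
    [[0,0,0.001],0],
    [[0,0,0.001],0],
    [[0,0,0.001],0]
  ]
}}

```text
clock: 16.28
eef_pos: [597.4, 31.9, 119.4]
eef_rot: [3.141, -0.001, 0.862]
wrist_force: [-7.2, -0.0, 14.2]
finger_gap: 41.5
```

Emit:
{"fn": "send_rows", "kwargs": {
  "commands": [
    [[0,0,0.0003],0],
    [[0,0,0.0006],0],
    [[0,0,0.0006],0],
    [[0,0,0.0006],0],
    [[0,0,0.0006],0],
    [[0,0,0.0006],0],
    [[0,0,0.0006],0],
    [[0,0,0.0006],0]
  ]
}}

```text
clock: 16.95
eef_pos: [597.5, 31.9, 119.4]
eef_rot: [3.14, -0.001, 0.862]
wrist_force: [-10.1, 0.0, 18.4]
finger_gap: 41.7
```

```bash
python3 - <<'E'
from h import *
shift((597,31.9,119.5),0.863)
s=manip.read_state();print(s['moment'])
a=snap('wrist','w12.png');crop(a,220,190,200,180,4,'w12c.png')
E
```

```text
pos [597.5  31.9 119.4] rot [ 3.14e+00 -1.00e-03  8.62e-01] F [-10.1   0.   18.4] gap 41.7 t 16.95 q [-0.01  0.48  1.47  0.    1.18  0.7 ]
shift m [-0.0003 -0.0004 -0.0001] turn -0.001
[ 0.0351606   2.12397391 -0.05721598]
```

View pics/w12c.png

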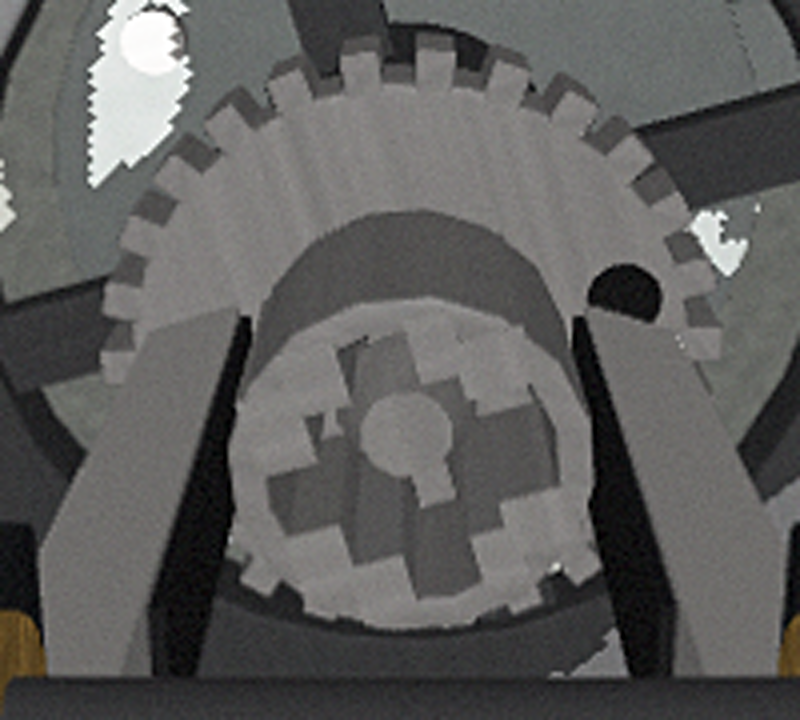

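View pics/w12.png

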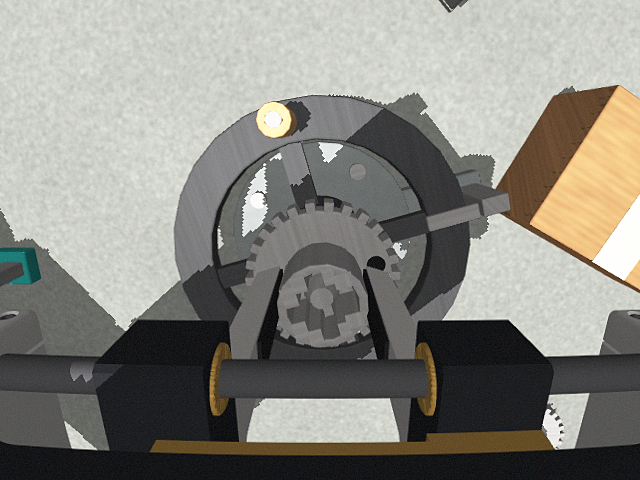

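The gear bottoms out at z=119.4: force rises to about 23 N with no further travel, and the shoulder works out at 99.9 mm. Now I'll check pointer against mark.

```bash
python3 - <<'E'
from h import *
a=cv2.imread('pics/w12.png')[:,:,::-1]; crop(a,380,150,140,100,5.5,'w12p.png')
E
```

```text
(no output)
```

View pics/w12p.png

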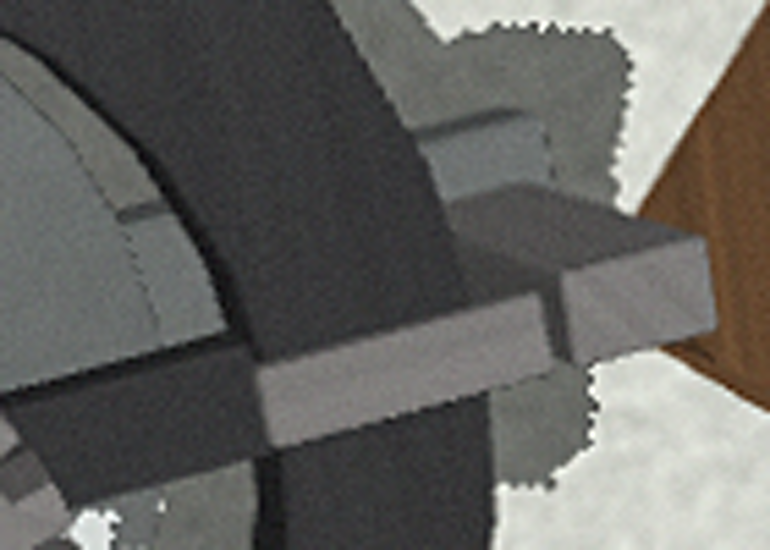

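```bash
python3 - <<'E'
from h import *
P=pose('wrist'); c=np.array([597.4,32.2])
a=lambda p,z:onz('wrist',f((380,150),5.5,p),z,P)
for n,p,zs in (('ptr out',(545,332),(71,72,74)),('in',(265,408),(71,72,74)),('mark',(639,300),(68,)),('mi',(568,318),(68,)),('mo',(710,283),(68,))):
  for z in zs: q=a(p,z); print(n,z,q.round(1),np.round(ang(q,c),2))
shift((597,32,119),.862)
E
```

```text
ptr out 71 [691.6 -11.2  71. ] [-24.71 103.7 ]
ptr out 72 [691.4 -10.7  72. ] [-24.54 103.33]
ptr out 74 [691.   -9.8  74. ] [-24.19 102.6 ]
in 71 [661.4   2.9  71. ] [-24.61  70.34]
in 72 [661.3   3.3  72. ] [-24.35  70.12]
in 74 [661.1   4.   74. ] [-23.84  69.68]
mark 68 [702.9 -16.6  68. ] [-24.82 116.29]
mi 68 [695.3 -12.9  68. ] [-24.73 107.74]
mo 68 [710.6 -20.5  68. ] [-24.96 124.84]
pos [597.4  31.9 119.3] rot [ 3.14e+00 -1.00e-03  8.62e-01] F [-9.8 -0.6 19.9] gap 41.8 t 17.0 q [-0.01  0.48  1.47  0.    1.18  0.7 ]
shift m [-0.0002 -0.0004  0.0003] turn -0.0
```

The pointer is within about 0.3° of the mark. I'll hold once to confirm it's steady and take a final overview.

Emit:
{"fn": "send_rows", "kwargs": {
  "commands": [
    [[0,0,0],0],
    [[0,0,0],0],
    [[0,0,0],0],
    [[0,0,0],0],
    [[0,0,0],0],
    [[0,0,0],0],
    [[0,0,0],0],
    [[0,0,0],0]
  ]
}}

```text
clock: 17.67
eef_pos: [597.4, 31.9, 119.3]
eef_rot: [3.14, -0.001, 0.862]
wrist_force: [-9.9, -1.0, 18.4]
finger_gap: 41.5
```

```bash
python3 - <<'E'
from h import *
snap('side','s13.png')
E
```

```text
(no output)
```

View pics/s13.png

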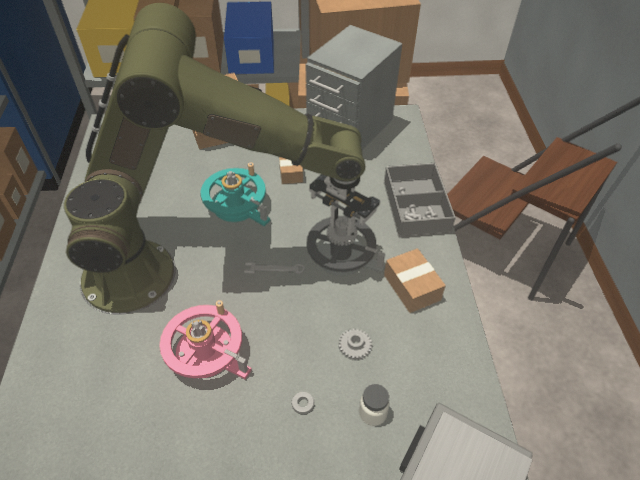

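The overview shows the spare gear (355,344), bearing (303,402), jar (374,405), wrench (275,268) and cartons where they were. Handing in now.

```bash
python3 -c "
from cell import manip
print(manip.sign_off())"
```

```text
the job is handed in; nothing more can be done
None
```

The job is handed in at about 17.7 s of the 56 s allowed. The pointer is on the mark and the splined gear is still held pressed home.

**What I did:** I gripped the crank handle and led the dark handwheel about 74° clockwise to the mark. I then picked up the tall-hub splined gear by its hub, turned it about 59° to match the wide spline, and lowered it over the arbor. It went on with no contact until the collar, and I pressed it down to the shoulder.

**Last checks:**
- **Gear home:** Travel stopped at TCP z 119.4, which puts the gear's underside at about 99.9 mm (the shoulder is at 100 mm). Force then rose to about 23 N with no further movement, against the collar's 14 N. The grip opening stayed at about 41.7 mm.
- **Pointer:** It measured −24.5° and the mark −24.8° in the last wrist picture, within the measurement error. The automatic pointer check failed on the late fixed-camera pictures because of the gripper's shadow, so this rests on the wrist picture.
- **Side load:** A steady sideways force of about 10 N remained while holding, and I did not remove it.
- **Other items:** The spare gear, bearing, jar, wrench and cartons looked unmoved in the last side picture. The brass bushing was hidden behind the arm there, so I did not check it.

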